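# Isolate the dock and lift out the carrier tray level

## Task

Switch the docking station off by turning its rotary handle a full quarter turn counter-clockwise (seen from above), into its off detent; this also swings the lock tongue off the tray's rim. Then take the carrier tray by its bridge handle and lift it straight up out of the dock, keeping it level so that the two adapters stay in it, to about 10 cm above its seat. Finish while holding it there over the dock, level and still, and leave the dust cap and the small jar beside the dock where they stand.

Things in the scene. Friction and masses are not known exactly. Their poses are not given: they have to be found in the camera images.
- dock: grey docking station fixed to the bench: plate 180 x 250 mm (its x by y), top 12 mm above the bench; origin at the centre of its underside. Tray seat centred at dock (0, +55) mm inside 10 mm high guide rails with about 2 mm play; the rotary isolator's upright axis at dock (0, -60) mm. Its x axis lies within 0.4 rad of the world's x axis.
- handle (a joint): rotary isolator handle, rad, about the upright axis, positive counter-clockwise seen from above: 0 = on (grip bar along the dock's y, tongue over the tray's rim, tray locked), 1.571 = off (bar along the dock's x, tray free), with a stop at each. A sprung detent pulls it to the nearer of the two; turning takes at most 0.2 N m.
- tongue_tip (a point): tip of the steel lock tongue, fixed to the handle under its bar: 16 mm wide, 6 mm thick, 29 to 35 mm above the bench, reaching 70 mm from the axis; it overlaps the tray's rim by 10 mm when on
- handle_grip (a point): centre of the isolator's black grip bar, on the turning axis, 83.5 mm above the bench. Bar 90 mm long, 14 mm wide, 20 mm high (74 to 94 mm above the bench); free below it down to the tongue except for the hub of 26 mm diameter (flared to 40 mm just under the bar). Its y axis runs along the bar and turns with it.
- tray (a point): centre of the underside of the aluminium carrier tray: floor 150 x 110 mm (x by y), 4 mm thick, rim 14 mm high; z up. It rests on the dock plate 12 mm above the bench, its axes parallel to the dock's within a few degrees. Mass with contents 0.25 to 0.75 kg, centred within some 8 mm of the middle.
- bar (a point): centre of the tray's bridge handle, 75 mm above the tray's underside: a flat-sided bar along the tray's x axis, 126 mm long, 12 mm wide (y), 18 mm high, on a post 58 mm to either side of the centre; open space of 62 mm between bar and tray floor.
- big_adapter_c (a point): middle of the larger metal coaxial adapter, 20 x 42 x 21 mm, lying loose in the tray on one side of the bridge
- small_adapter_c (a point): middle of the smaller metal coaxial adapter, 12 x 26 x 13 mm, lying loose in the tray on the other side of the bridge
- cap_c (a point): small black ribbed dust cap, 21 mm across, 18 mm high, standing beside the dock; the point is half-way up; a bystander, leave it alone
- pot_c (a point): small flux jar with a white lid, 37 mm across, 28 mm high, standing beside the dock on the robot's side; the point is half-way up; a bystander, leave it alone
- carrier: the carrier tray as a whole; its origin is the same point as point tray

How it is judged:
By the outcome, as a careful person would: the job done as asked, in the order asked, and still so for the second after the job is handed in, while the arm keeps its last pose, push and grip.
It also fails if it takes over 42 s, if anything falls off the work surface, if the arm or the gripper's body presses on something with over 40 N, if the wrist force passes 120 N, or if a joint passes its speed limit or range.

## Robot

A 6-joint arm with a two-finger parallel gripper is mounted at the origin on the work surface; the furniture and walls round the work are solid. World frame = base frame: x ahead of the robot, y to its left, z up, the work surface at z = 0. Lengths are in mm, angles in degrees, forces in N, time in s.
With the tool pointing down it reaches from about 300 to 850 mm from the base axis. Payload 4.2 kg.
Tool frame: the origin (TCP) lies between the finger pads; the fingertips stand 19 mm ahead of it and the grasp point (between the pads) is the TCP (env.tips_ahead is the distance from the TCP to the fingertips, in mm); z points along the fingers, y is the direction in which the jaws open and shut (so a half turn about z gives the same grasp; the last joint's range is limited). The gripper opens to 91 mm and grips with 3 to 60 N. Pads are 32 mm wide; open, the fingers measure 118 mm over their backs; the gripper's body (76 mm by 178 mm) begins 60 mm behind the grasp point.
Start: joints at [72.823, 18.312, 89.639, -0, 72.044, -1.146], TCP at [158.795, 552.653, 232.976] pointing down, gripper open.
Joint ranges: [-177.97, 177.97], [-48.28, 115.42], [12.27, 149.76], [-77.06, 257.06], [2.81, 150.46], [-146.56, 146.56]. Speed limits (degrees/s): [147.25, 147.25, 180, 180, 180, 180].

## Interface

Orientations are given as [roll, pitch, yaw] about the fixed x, y, z axes, in that order (R = Rz(yaw) Ry(pitch) Rx(roll)).
In Python, from workcell import telemetry, viewer, job_done, env gives the robot as it stands. The module is installed in compiled form; this text tells all that it offers.
- The arm moves only by the shell command python3 -m jog 'ROWS' [FORCE]. ROWS is JSON, a list of rows, each a list of 3 entries, a list of its own where there are three numbers: the shift along the tool's x, y, z in cm, then the turn about the tool's z in degrees, then the opening, from 0 (shut) to 1 (fully open). A call has 1 to 10 rows; each row shifts and turns the pose as measured when the row begins, along the tool's axes as they then stand; what a row does not reach is not made up. A row lasts 1/8 s, in which the tool goes at most 62.5 mm and 10.7 degrees, less where a joint would pass 70% of its speed; a pose out of reach is approached as far as the arm can. A call is refused whole if a number of a shift passes 6.25 or a number of a turn 10.7, either way. A call with a gripper value outside its range is refused whole. The fingers move at their own pace and stop on an object; FORCE is the grip in N (left out, the last holds). Time passes only in rows, so rows that do not move let the fingers close. It gives the time, the measured TCP pose, the force and the opening at its end, in the units of the state.
- telemetry.state(): the state, without advancing time (a new reading comes with each control period).
- viewer.grab_frame(name): name is "side" or "top"; returns a dict with "color" (480x640x3 uint8, red, green, blue), "K" (3x3 intrinsics, pixels), "rvec" (rotation vector, rad) and "tvec" (3), from world to camera coordinates, as OpenCV has them. Camera axes: x right, y down, z forward; pixel columns grow to the right and rows downward; lengths in mm; the calibration is good to about 2 mm. A picture is of the moment at which its call begins. There is no depth.
- job_done(): hands the job in, once; it reports no verdict.
The state is a dict: "time_s": time; "qpos": joint angles; "qvel": joint speeds; "effort": joint torques, N m; "ee_pos": TCP position; "ee_rot": TCP orientation; "force": force on the tool from outside, world axes, zero at the start; "torque": the same for the moment, N m; "gripper_width": finger opening in mm.
Only numpy, scipy, OpenCV 4.12 (cv2) and the standard library are available. Lean on these libraries where they do the work, as an engineer would, in place of code of your own. Each camera call takes 0.05 s, during which the arm holds its last target. There are 200 camera calls.

## Working session

There is one attempt and no reset: what is moved stays moved. The work goes in short steps, Python scripts to look and compute and a shell command to move; the robot and the scene stay as the last step left them, time stands still between calls to the robot, and variables do not carry over. Pictures are saved under pics/ and viewed, about 8 in all and at most 12, crops included, and the job is handed in when it is done.

```bash
mkdir -p pics; python3 - <<'E'
from workcell import telemetry, viewer
import cv2
print(telemetry.state())
for n in ("top","side"):
    f=viewer.grab_frame(n); cv2.imwrite(f"pics/{n}0.png",f["color"][:,:,::-1]); print(n,f["K"],f["rvec"],f["tvec"])
E
```

```text
{'time_s': 0.0, 'qpos': array([ 7.28235447e+01,  1.83504991e+01,  8.97068756e+01,  3.44286243e-04,
        7.20420322e+01, -1.14516557e+00]), 'qvel': array([ 0.06483641, -0.02288464, -0.09681998,  0.00271485, -0.02048935,
       -0.04461382]), 'effort': array([-1.02901853e-03, -4.12441242e+01, -2.31963587e+01,  7.23328209e-02,
        4.58930223e-02, -1.67340440e-04]), 'ee_pos': array([158.64527723, 552.19415364, 232.12850472]), 'ee_rot': array([-1.79900619e+02, -2.31396821e-03,  1.63968602e+02]), 'force': array([0.63429677, 0.03842664, 0.03441928]), 'torque': array([-0.04568265, -0.01511143,  0.02472312]), 'gripper_width': 91.07311375311366}
top [[470.97556855   0.         316.98983471]
 [  0.         470.97556855 236.34374836]
 [  0.           0.           1.        ]] [ 2.16923588 -2.11007707  0.14765935] [-85.93260358 513.51207297 862.5111651 ]
side [[536.27994352   0.         317.93557434]
 [  0.         536.27994352 245.20397576]
 [  0.           0.           1.        ]] [ 0.55809043 -2.61441031  1.2216031 ] [425.83581191 240.45126881 710.11267367]
```

View pics/top0.png

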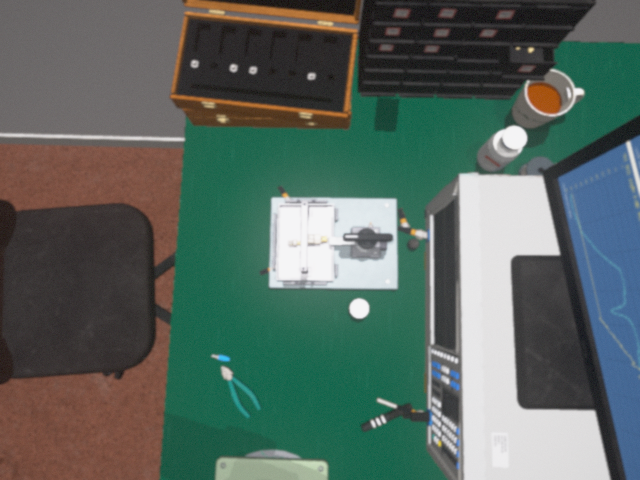

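View pics/side0.png

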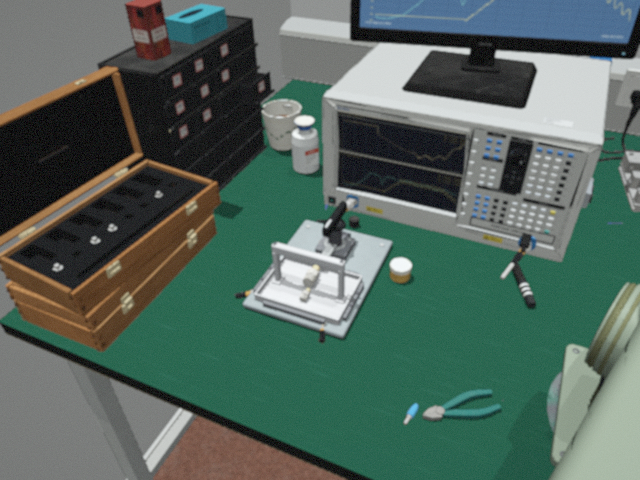

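The top view shows the dock plate at about (270–397, 198–289), the tray on its left with the bridge at (305, 240), and the isolator bar at (368, 238). The jar is at (359, 309) and the cap at (413, 244). The side view agrees. Next I'll zoom in to measure.

```bash
cat > h.py <<'E'
import numpy as np, cv2
from workcell import telemetry, viewer
def ray(f,uv,z):
    R=cv2.Rodrigues(np.array(f["rvec"],float))[0]; t=np.array(f["tvec"],float).ravel()
    c=-R.T@t; d=R.T@np.linalg.solve(f["K"],[uv[0],uv[1],1.])
    return c+d*(z-c[2])/d[2]
def proj(f,P):
    return cv2.projectPoints(np.array(P,float).reshape(-1,3),np.array(f["rvec"],float),np.array(f["tvec"],float),f["K"],None)[0].reshape(-1,2)
def crop(f,x0,y0,w,h,s,name):
    im=f["color"][y0:y0+h,x0:x0+w,::-1]
    cv2.imwrite(name,cv2.resize(im,None,fx=s,fy=s,interpolation=cv2.INTER_CUBIC))
E
python3 - <<'E'
from h import *
f=viewer.grab_frame("top"); crop(f,262,190,160,120,5,"pics/topc.png")
g=viewer.grab_frame("side"); crop(g,240,190,180,150,4,"pics/sidec.png")
print(ray(f,(270,198),12),ray(f,(397,198),12),ray(f,(397,289),12),ray(f,(270,289),12))
print(proj(f,[[158,552,232],[0,0,0]]),proj(g,[[158,552,232],[0,0,0]]))
E
```

```text
[594.20753866  24.39234132  12.        ] [ 600.86682654 -228.22430835   12.        ] [ 420.89621897 -228.80454228   12.        ] [414.03400823  16.64380012  12.        ]
[[-134.14202871  455.34237585]
 [ 270.06620233  516.74781768]] [[ 425.15651377 1044.34389689]
 [ 639.52848999  426.7937398 ]]
```

View pics/topc.png

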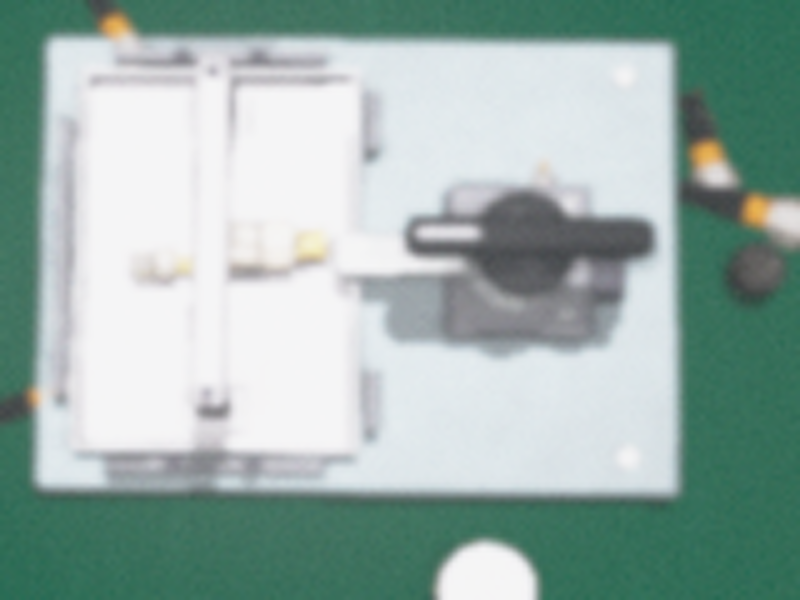

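View pics/sidec.png

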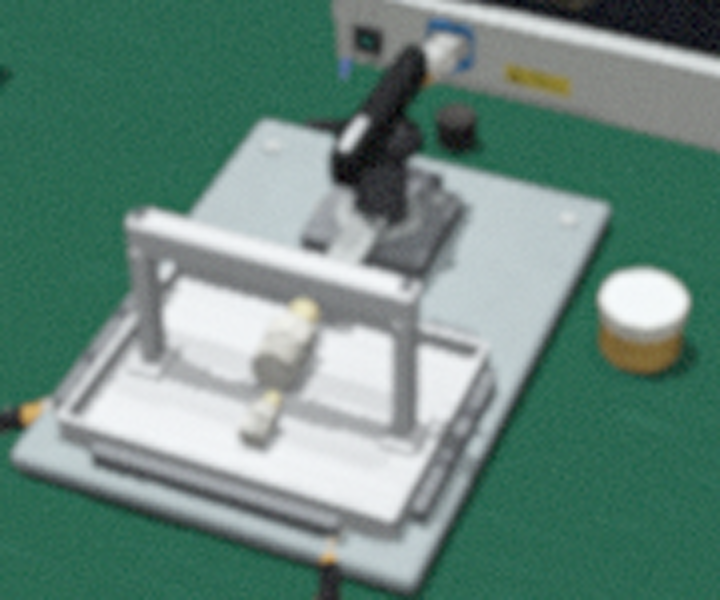

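The crops show the grip bar from crop (407,236) to (654,237) and the bridge top from (212,62) to (209,411). The plate corners are clear, the tongue is over the rim, and the cap and jar are clear of both grasps.

```bash
python3 - <<'E'
from h import *
f=viewer.grab_frame("top"); g=viewer.grab_frame("side")
T=lambda u,v,z: ray(f,(262+(u+.5)/5-.5,190+(v+.5)/5-.5),z)
S=lambda P: (proj(g,P)-[240,190])*4+1.5
c=[T(48,38,12),T(675,42,12),T(680,495,12),T(35,490,12)]
print(np.round(c,1)); m=np.mean(c,0); 
xa=(c[0]-c[3])+(c[1]-c[2]); a=np.arctan2(xa[1],xa[0]); print("mean",m,"yaw",np.degrees(a))
ya=(c[0]-c[1])+(c[3]-c[2]); print("yaw from y",np.degrees(np.arctan2(ya[1],ya[0]))-90)
R=np.array([[np.cos(a),-np.sin(a)],[np.sin(a),np.cos(a)]])
print("axis",m[:2]+R@[0,-60],"tray",m[:2]+R@[0,55])
h=[T(407,236,94),T(654,237,94)]; b=[T(212,60,96),T(209,411,96)]
for n,p in (("handle",h),("bridge",b)):
    d=p[0]-p[1]; print(n,np.round(p,1),np.mean(p,0),"ang",np.degrees(np.arctan2(d[1],d[0])),np.linalg.norm(d))
    print("in side crop:",np.round(S(p)))
print("cap",T(757,272,18),"jar",T(487,590,28)," plate corners side crop",np.round(S(c)))
E
```

```text
[[ 595.9   22.1   12. ]
 [ 600.8 -227.4   12. ]
 [ 421.7 -230.    12. ]
 [ 416.7   19.5   12. ]]
mean [ 508.77427485 -103.96188481   12.        ] yaw 0.8194068501224873
yaw from y 1.1469968246420734
axis [ 509.63232645 -163.95574906] tray [507.98772755 -48.96750925]
handle [[ 507.7 -119.    94. ]
 [ 509.8 -207.2   94. ]] [ 508.76116619 -163.08482197   94.        ] ang 91.31505522577578 88.28591046382746
in side crop: [[342. 153.]
 [418.  41.]]
bridge [[569.8 -47.2  96. ]
 [443.1 -50.2  96. ]] [506.43625877 -48.68820756  96.        ] ang 1.3725890519611885 126.80793472921866
in side crop: [[131. 212.]
 [422. 289.]]
cap [ 508.62401323 -258.64659216   18.        ] jar [ 383.293834   -154.73116437   28.        ]  plate corners side crop [[ 11. 451.]
 [263. 115.]
 [610. 202.]
 [414. 580.]]
```

```bash
cat >> h.py <<'E'
def plan(x,y,z,yaw,n,nt=None):
    "print n rows from measured pose to target, rounded, turn in the first nt rows"
    s=telemetry.state(); p=np.array(s["ee_pos"]); ps=s["ee_rot"][2]; nt=nt or n
    dy=(yaw-ps+180)%360-180; d=(np.array([x,y,z])-p)/n/10
    print("from",np.round(p,1),np.round(s["ee_rot"],2),"dyaw",round(dy,2),"step",round(np.linalg.norm(d),2))
    for i in range(n):
        a=np.radians(ps+dy*min(i,nt)/nt); c,q=np.cos(a),np.sin(a)
        print([[round(float(v),2) for v in (c*d[0]+q*d[1],q*d[0]-c*d[1],-d[2])],round(-dy/nt,1) if i<nt else 0,1])
E
python3 -c "
from h import *
plan(509,-163.5,190,91,14,7)"
```

```text
from [158.8 552.5 232.7] [-179.97    0.    163.97] dyaw -72.97 step 5.7
[[-3.82, -4.22, 0.31], np.float64(10.4), 1]
[[-4.52, -3.46, 0.31], np.float64(10.4), 1]
[[-5.07, -2.59, 0.31], np.float64(10.4), 1]
[[-5.46, -1.63, 0.31], np.float64(10.4), 1]
[[-5.66, -0.62, 0.31], np.float64(10.4), 1]
[[-5.68, 0.42, 0.31], np.float64(10.4), 1]
[[-5.51, 1.44, 0.31], np.float64(10.4), 1]
[[-5.16, 2.41, 0.31], 0, 1]
[[-5.16, 2.41, 0.31], 0, 1]
[[-5.16, 2.41, 0.31], 0, 1]
[[-5.16, 2.41, 0.31], 0, 1]
[[-5.16, 2.41, 0.31], 0, 1]
[[-5.16, 2.41, 0.31], 0, 1]
[[-5.16, 2.41, 0.31], 0, 1]
```

```bash
python3 -m jog '[[[-3.8,-4.2,0.3],10.4,1],[[-4.5,-3.5,0.3],10.4,1],[[-5.1,-2.6,0.3],10.4,1],[[-5.5,-1.6,0.3],10.4,1],[[-5.7,-0.6,0.3],10.4,1],[[-5.7,0.4,0.3],10.4,1],[[-5.5,1.4,0.3],10.4,1],[[-5.2,2.4,0.3],0,1],[[-5.2,2.4,0.3],0,1],[[-5.2,2.4,0.3],0,1]]'; python3 -c "
from h import *
plan(509,-163.5,190,91,7,5)"
```

```text
time_s: 1.55
ee_pos: [404.7, 22.5, 202.6]
ee_rot: [179.5, -0.2, 89.2]
force: [1.2, 1.4, 0.5]
gripper_width: 91.4
from [404.7  22.5 202.6] [179.5   -0.22  89.21] dyaw 1.79 step 3.05
[[-2.64, 1.53, 0.18], np.float64(-0.4), 1]
[[-2.65, 1.51, 0.18], np.float64(-0.4), 1]
[[-2.66, 1.49, 0.18], np.float64(-0.4), 1]
[[-2.67, 1.48, 0.18], np.float64(-0.4), 1]
[[-2.67, 1.46, 0.18], np.float64(-0.4), 1]
[[-2.68, 1.44, 0.18], 0, 1]
[[-2.68, 1.44, 0.18], 0, 1]
```

```bash
python3 -m jog '[[[-4,2.2,0.2],-0.5,1],[[-4,2.2,0.2],-0.5,1],[[-4,2.2,0.2],-0.5,1],[[-3,1.8,0.2],0,1],[[-2,1.2,0.2],0,1],[[-1,0.7,0.2],0,1],[[0,0,0],0,1],[[0,0,0],0,1]]'; python3 -c "
from h import *
plan(509,-163.5,84,91.2,5)"
```

```text
time_s: 2.55
ee_pos: [510.3, -166.0, 190.2]
ee_rot: [179.5, -0.3, 90.4]
force: [0.9, 0.4, -0.2]
gripper_width: 90.9
from [ 510.3 -166.   190.2] [179.49  -0.32  90.41] dyaw 0.79 step 2.13
[[0.05, -0.03, 2.12], np.float64(-0.2), 1]
[[0.05, -0.03, 2.12], np.float64(-0.2), 1]
[[0.05, -0.03, 2.12], np.float64(-0.2), 1]
[[0.05, -0.03, 2.12], np.float64(-0.2), 1]
[[0.05, -0.03, 2.12], np.float64(-0.2), 1]
```

```bash
python3 -m jog '[[[0.1,-0.1,3.5],-0.3,1],[[0.1,0,3.5],-0.3,1],[[0.1,0,2.5],-0.2,1],[[0,0,1.1],0,1],[[0,0,0],0,1],[[0,0,0],0,1]]'; python3 -c "
from h import *
plan(509,-163.5,84,91.2,2)
f=viewer.grab_frame('side'); crop(f,220,100,200,150,4,'pics/s2.png')"
```

```text
time_s: 3.3
ee_pos: [510.6, -158.2, 85.4]
ee_rot: [179.2, -0.3, 91.5]
force: [-0.5, -1.0, 0.4]
gripper_width: 91.5
from [ 510.6 -158.2   85.4] [179.16  -0.25  91.54] dyaw -0.34 step 0.29
[[-0.26, -0.09, 0.07], np.float64(0.2), 1]
[[-0.26, -0.09, 0.07], np.float64(0.2), 1]
```

View pics/s2.png

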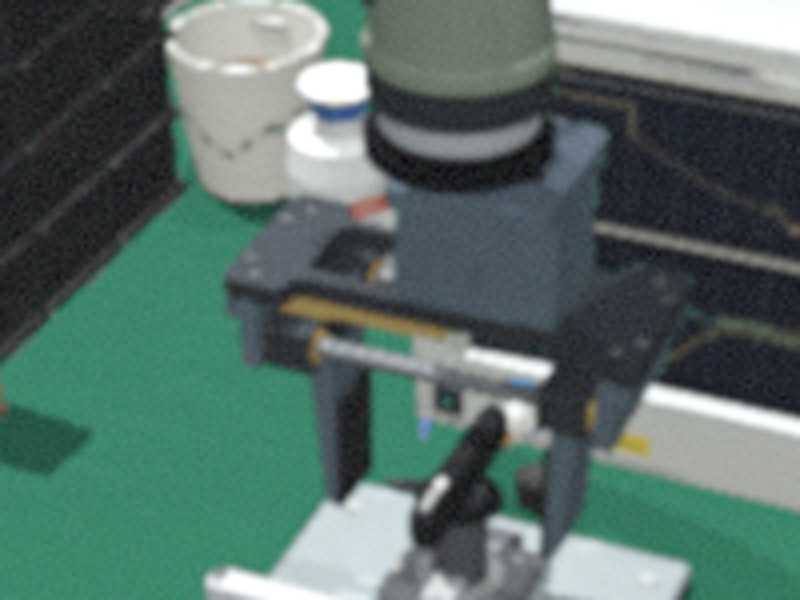

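The fingers straddle the black grip bar (crop about (460,470)) and nothing touches. I'll correct y by 5 mm and close.

```bash
python3 -m jog '[[[-0.5,-0.1,0.1],0,1],[[0,0,0],0,1],[[0,0,0],0,0],[[0,0,0],0,0],[[0,0,0],0,0],[[0,0,0],0,0],[[0,0,0],0,0],[[0,0,0],0,0],[[0,0,0],0,0]]' 25
```

```text
time_s: 4.47
ee_pos: [509.7, -164.2, 85.9]
ee_rot: [179.1, -0.2, 91.5]
force: [0.9, -0.4, 2.5]
gripper_width: 24.5
```

```bash
python3 -m jog '[[[0,0,0],0,0],[[0,0,0],0,0],[[0,0,0],0,0],[[0,0,0],0,0]]'; python3 -m jog '[[[0,0,0],-6,0],[[0,0,0],-8,0],[[0,0,0],-8,0]]'
```

```text
time_s: 4.97
ee_pos: [509.7, -164.2, 85.9]
ee_rot: [179.1, -0.2, 91.5]
force: [0.0, -0.5, -0.2]
gripper_width: 25.1
time_s: 5.35
ee_pos: [510.1, -164.0, 86.0]
ee_rot: [179.0, 0.2, 114.1]
force: [-0.0, -0.6, 1.1]
gripper_width: 24.5
```

The opening stops at 25 mm, so the tips are on the 26 mm hub below the bar and not on the 14 mm bar itself. I'll open, raise 9.5 mm and turn back to regrip.

```bash
python3 -m jog '[[[0,0,0],0,0.6],[[0,0,0],0,0.6],[[0,0,0],0,0.6],[[0,0,-0.95],8,0.6],[[0,0,0],8,0.6],[[0,0,0],6.5,0.6],[[0,0,0],0,0.6]]'; python3 -c "
from h import *
plan(509,-163.5,95,91.2,1)
f=viewer.grab_frame('side'); crop(f,260,180,150,100,4,'pics/s3.png')"
```

```text
time_s: 6.22
ee_pos: [510.7, -164.1, 95.8]
ee_rot: [179.0, -0.2, 90.5]
force: [-0.3, 0.2, -0.4]
gripper_width: 54.8
from [ 510.7 -164.1   95.8] [178.96  -0.23  90.49] dyaw 0.71 step 0.19
[[0.06, -0.17, 0.08], np.float64(-0.7), 1]
```

View pics/s3.png

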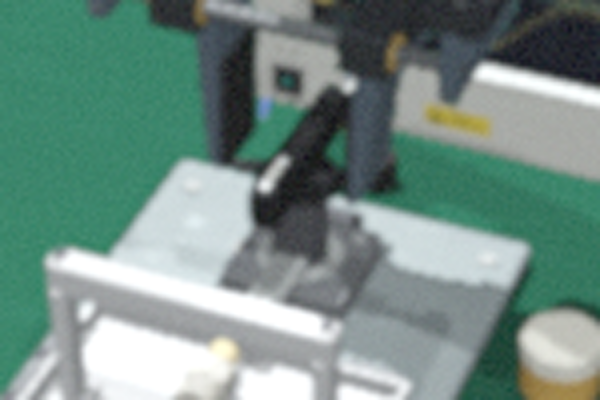

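The handle is still (or again) on, with its bar along the dock's y. The fingers are open on either side of it, so I'll close on the bar now.

```bash
python3 -m jog '[[[0,-0.1,0],-0.7,0.3],[[0,0,0],0,0],[[0,0,0],0,0],[[0,0,0],0,0],[[0,0,0],0,0],[[0,0,0],0,0],[[0,0,0],0,0],[[0,0,0],0,0]]' 30
```

```text
time_s: 7.28
ee_pos: [509.7, -164.1, 95.6]
ee_rot: [179.0, -0.2, 91.4]
force: [0.4, -0.7, -0.7]
gripper_width: 14.3
```

```bash
python3 -m jog '[[[0,0,0],-6,0],[[0,0,0],-9,0],[[0,0,0],-9,0],[[0,0,0],-9,0],[[0,0,0],-9,0]]'; python3 -c "
from h import *
print(telemetry.state()['torque'],telemetry.state()['force'])
plan(509.5,-163.5,95.6,-178.8,6)"
```

```text
time_s: 7.9
ee_pos: [510.4, -163.8, 95.6]
ee_rot: [179.0, 0.5, 134.6]
force: [0.9, 0.1, -0.8]
gripper_width: 13.8
[ 0.12993718  0.22274853 -0.06902739] [ 0.91373939  0.06173334 -0.83195142]
from [ 510.4 -163.8   95.6] [179.     0.55 134.64] dyaw 46.56 step 0.02
[[0.01, -0.01, -0.0], np.float64(-7.8), 1]
[[0.01, -0.01, -0.0], np.float64(-7.8), 1]
[[0.01, -0.0, -0.0], np.float64(-7.8), 1]
[[0.02, -0.0, -0.0], np.float64(-7.8), 1]
[[0.02, 0.0, -0.0], np.float64(-7.8), 1]
[[0.02, 0.0, -0.0], np.float64(-7.8), 1]
```

```bash
python3 -m jog '[[[0,0,0],-9,0],[[0,0,0],-9,0],[[0,0,0],-9,0],[[0,0,0],-9,0],[[0,0,0],-8,0],[[0,0,0],-3,0],[[0,0,0],-2,0],[[0,0,0],0,0]]'; python3 -c "
from h import *
print(telemetry.state()['torque'],telemetry.state()['qpos'])"
```

```text
time_s: 8.9
ee_pos: [510.6, -163.0, 95.6]
ee_rot: [179.6, 1.2, -175.0]
force: [0.3, -0.8, -0.0]
gripper_width: 15.0
[-0.05735624  0.09901804 -1.21687855] [ -19.42389521   21.71299541  106.52985982    1.0607527    50.87003073
 -115.0507288 ]
```

It reached the stop, with 1.2 N m against it. I'll ease back, open and rise.

```bash
python3 -m jog '[[[0,0,0],3.5,0],[[0,0,0],0,0.5],[[0,0,0],0,1],[[0,0,0],0,1],[[0,0,0],0,1],[[0,0,-4],0,1],[[0,0,-4],0,1],[[0,0,-1],0,1],[[0,0,0],0,1]]'; python3 -c "
from h import *
plan(507,-48.7,180,-178.6,4)
f=viewer.grab_frame('side'); crop(f,240,180,180,150,4,'pics/s4.png')"
```

```text
time_s: 10.02
ee_pos: [507.8, -163.4, 186.4]
ee_rot: [179.6, 0.9, -178.2]
force: [1.0, 0.7, 0.9]
gripper_width: 90.3
from [ 507.8 -163.4  186.4] [ 179.57    0.92 -178.17] dyaw -0.43 step 2.87
[[-0.07, 2.87, 0.16], np.float64(0.1), 1]
[[-0.07, 2.87, 0.16], np.float64(0.1), 1]
[[-0.06, 2.87, 0.16], np.float64(0.1), 1]
[[-0.05, 2.87, 0.16], np.float64(0.1), 1]
```

View pics/s4.png

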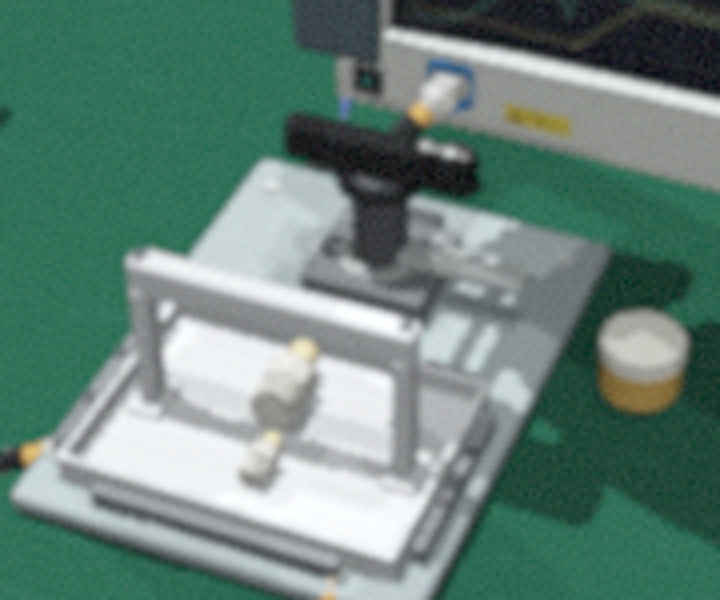

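The handle is off: the bar runs along the dock's x at (290,130)–(475,170), and the tongue points to the robot's side, clear of the tray. I'll move over the bridge.

```bash
python3 -m jog '[[[0,2.8,0.1],0,1],[[0,3.5,0.1],0,1],[[0,3.2,0.1],0,1],[[0,1.5,0.1],0,1],[[0,0,0],0,1],[[0,0,0],0,1]]'; python3 -c "
from h import *
g=viewer.grab_frame('side')
for a in (80,85,91,95):
  d=45*np.array([np.cos(np.radians(a-90)),np.sin(np.radians(a-90))]); print(a,np.round((proj(g,[[509-d[0],-163.5-d[1],94],[509+d[0],-163.5+d[1],94]])-[240,180])*4+1.5).tolist())
plan(506.5,-48.7,88,-178.7,4)"
```

```text
time_s: 10.82
ee_pos: [500.6, -51.2, 174.6]
ee_rot: [179.5, 0.1, -178.2]
force: [-0.3, -0.5, 0.3]
gripper_width: 91.2
80 [[470.0, 169.0], [297.0, 102.0]]
85 [[474.0, 164.0], [292.0, 107.0]]
91 [[479.0, 158.0], [287.0, 112.0]]
95 [[481.0, 154.0], [285.0, 116.0]]
from [500.6 -51.3 174.7] [ 1.7944e+02  6.0000e-02 -1.7825e+02] dyaw -0.45 step 2.17
[[-0.15, 0.06, 2.17], np.float64(0.1), 1]
[[-0.15, 0.06, 2.17], np.float64(0.1), 1]
[[-0.15, 0.06, 2.17], np.float64(0.1), 1]
[[-0.15, 0.06, 2.17], np.float64(0.1), 1]
```

```bash
python3 -m jog '[[[-0.3,0.1,2.5],0.4,1],[[-0.2,0.1,3],0,1],[[-0.1,0,2],0,1],[[0,0,0.9],0,1],[[0,0,0],0,1],[[0,0,0],0,1]]'; python3 -c "
from h import *
plan(506.5,-48.7,88,-178.7,1)"
```

```text
time_s: 11.62
ee_pos: [509.3, -53.2, 90.1]
ee_rot: [179.6, 0.4, -179.0]
force: [-1.2, 0.1, 0.5]
gripper_width: 91.2
from [509.3 -53.2  90.1] [ 179.56    0.38 -178.99] dyaw 0.29 step 0.57
[[0.27, 0.46, 0.21], np.float64(-0.3), 1]
```

```bash
python3 -m jog '[[[0.2,0.4,0.2],-0.3,0.6],[[0,0,0],0,0.6],[[0,0,0],0,0.4],[[0,0,0],0,0.3]]' 45;  python3 -m jog '[[[0,0,0],0,0],[[0,0,0],0,0],[[0,0,0],0,0],[[0,0,0],0,0],[[0,0,0],0,0],[[0,0,0],0,0]]'; python3 -c "
from h import *
plan(506.5,-48.7,88,-178.7,1)
f=viewer.grab_frame('side'); crop(f,230,170,180,150,4,'pics/s5.png')"
```

```text
time_s: 12.12
ee_pos: [508.1, -49.0, 89.8]
ee_rot: [179.6, 0.6, -178.7]
force: [0.2, 0.0, 0.0]
gripper_width: 54.0
time_s: 12.88
ee_pos: [508.1, -48.5, 89.9]
ee_rot: [179.5, 0.6, -178.7]
force: [-0.4, 2.0, 0.1]
gripper_width: 11.8
from [508.1 -48.5  89.9] [ 179.55    0.59 -178.68] dyaw -0.02 step 0.25
[[0.16, -0.02, 0.19], np.float64(0.0), 1]
```

View pics/s5.png

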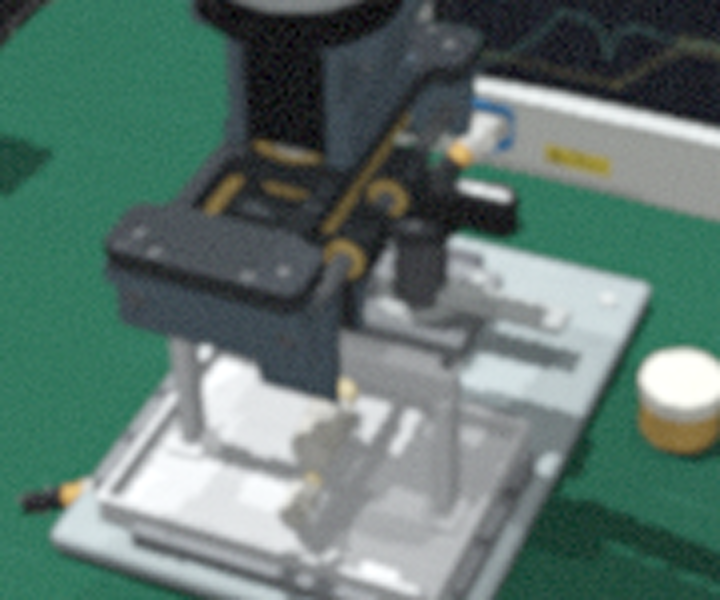

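The fingers hold the bridge bar mid-span (opening 11.8 mm). I'll lift gently.

```bash
python3 -m jog '[[[0,0,-0.5],0,0],[[0,0,-0.6],0,0],[[0,0,-0.7],0,0]]'; python3 -c "
from h import *
print(telemetry.state()['torque'],telemetry.state()['force'])"
```

```text
time_s: 13.3
ee_pos: [506.0, -49.0, 106.8]
ee_rot: [179.6, 0.3, -178.6]
force: [-0.1, 0.4, -4.2]
gripper_width: 11.8
[ 0.06287172  0.01951232 -0.04562708] [-0.05987937  0.36806369 -4.20775743]
```

```bash
python3 -m jog '[[[0,0,-1],0,0],[[0,0,-1.2],0,0],[[0,0,-1.4],0,0],[[0,0,-1.4],0,0],[[0,0,-1.2],0,0],[[0,0,-0.9],0,0],[[0,0,-0.6],0,0],[[0,0,-0.3],0,0],[[0,0,0],0,0],[[0,0,0],0,0]]'; python3 -c "
from h import *
print(telemetry.state()['torque'],telemetry.state()['force'])
f=viewer.grab_frame('side'); crop(f,200,100,200,150,4,'pics/s6.png')
f=viewer.grab_frame('top'); crop(f,240,170,200,150,4,'pics/t6.png')"
```

```text
time_s: 14.55
ee_pos: [505.3, -49.7, 193.1]
ee_rot: [179.6, 0.3, -178.6]
force: [0.1, -0.3, -3.9]
gripper_width: 11.7
[ 0.01227684  0.03935065 -0.00457524] [ 0.09155547 -0.2819166  -3.87990095]
```

View pics/s6.png

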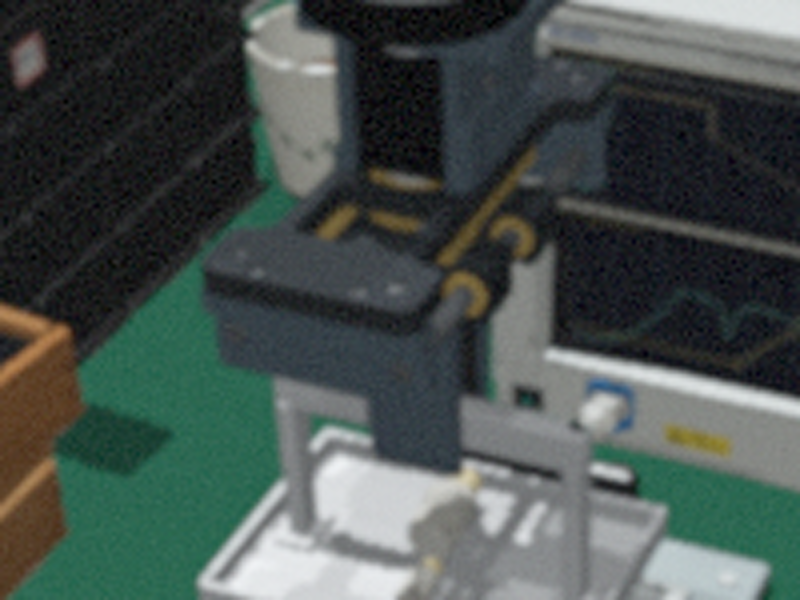

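The tray hangs level with its bridge held, and the big adapter is in it. I'll take one last look at the lower part.

```bash
python3 -c "
from h import *
f=viewer.grab_frame('side'); crop(f,225,190,200,150,4,'pics/s7.png')
s=telemetry.state(); print(s['time_s'],s['ee_pos'],s['qvel'])"
```

```text
14.7 [505.3639683  -49.75238618 193.19198429] [-0.12293694  0.05624604 -0.10230179  0.0456373   0.03462391 -0.05588409]
```

View pics/s7.png

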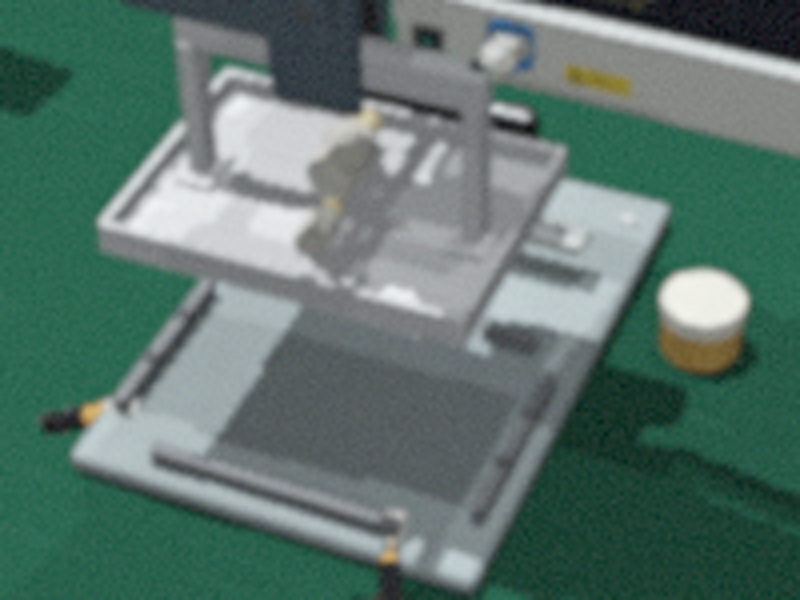

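The tray is clear of the seat and level over the dock. Both adapters are in it, at (345,165) and (320,225). The tongue is still off at (560,235), and the jar at (703,320) hasn't moved. I'm handing in.

```bash
python3 -c "
from workcell import job_done
print(job_done())"
```

```text
the job is handed in; nothing more can be done
None
```

I turned the handle a quarter turn counter-clockwise to its off stop, then gripped the tray by its bridge handle and lifted it straight up. I handed in at about 14.7 s with the tray held about 103 mm above its seat.

- **Last checks:** the grip opening was 11.7 mm and the gripper's tilt under 0.5°, with the joints practically still and about 4 N of load. The last picture shows both adapters in the tray, the tongue off the rim and the jar in place.
- **What went wrong:** my first grip on the handle was too low. It closed on the 26 mm hub and was turned about 22° before I noticed. The handle was back at on when I looked again, and I regripped on the bar itself. That full turn ended with about 1.2 N m against the off stop, and I eased it back before releasing.
- **Not checked at the end:** the dust cap was hidden behind the arm in the last pictures. Nothing was moved near it at its height. The handle's off angle was judged from a side picture taken after release, where it matched 90° within a few degrees.

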